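# Start the end cap of a clay extruder cleanly and close it

### The job

The clay extruder stands filled, mouth up, in its stand. Pick up its twelve-sided end cap, set it level on the mouth, turn it backwards (anticlockwise) under a light press until you feel it drop into the thread, then screw it forwards (clockwise) until it is fully home and snug, and let go. Never force it: a cap that is not in its thread must not be pressed or twisted hard, nor the thread strained at the end; leave the things lying around where they are.

Things in the scene. Friction and masses are not known exactly. Their poses are not given: they have to be found in the camera images.
- mouth (a point): Centre of the clay extruder's open mouth, at its rim; z up. Upright aluminium barrel, 50 mm in diameter, full of red clay, rim 225 mm over the table. Its neck (40 mm, rim chamfered) carries a coarse right-hand four-start thread, 50 mm over the ridges. The barrel is clamped fast in the stand at any turn: where its thread starts is not given.
- cap_mid (a point): Centre of the loose end cap, half-way up; z up. Aluminium, twelve-sided, 60 mm across opposite flats, 27 mm high, about 110 g, standing skirt down. Flats look along this point's x axis and every 30 degrees from it. In its top a dark die with a star-shaped opening; inside its lower edge four lugs, hidden from above, which pass over the neck with 1.2 mm to spare all round.
- thread_top (a point): Point on the barrel's axis 8 mm below the rim: top of the thread. A cap set down rides on the ridges, its lower edge 9 to 12.5 mm below the rim; clockwise is blocked there. Turned back under some 6 N it rises up to 3 mm and within 1.35 rad falls some 7 mm (edge 16 to 17 mm below the rim); a few degrees on is a hard stop. If it chances to fall in at once, turning back only meets that stop.
- thread_home (a point): Point on the barrel's axis 19.3 mm below the rim: here lies the cap's lower edge when it is home, die on rim. From the drop, 0.8 to 1.25 rad clockwise (0.064 mm down per degree) bring it home; the last 0.2 to 0.4 rad turn freely at full depth, then it tightens within some 0.1 to 0.2 rad up to an end stop. 0.4 to 1 N m is snug: it stays tight when let go. Take small steps there.
- stand: Heavy fixed stand of the extruder; origin on the table under the barrel's axis, x to the post. Dark base plate 150 x 120 x 12 mm reaching from x -55 to +95 mm, post 162 mm high at x 62 mm, grey split collar round the barrel (70 mm wide, 125 to 155 mm over the table) with two ears towards -x.
- bowl_mid (a point): Bystander: white glaze bowl, 124 mm wide, 48 mm high; the point is on its axis half-way up.
- jar_mid (a point): Bystander: small closed glaze jar, 64 mm wide, 70 mm high; the point is half-way up.
- tile_mid (a point): Bystander: bare red tile, 100 x 100 x 9 mm, lying flat; the point is its centre.
- brush_grip (a point): Bystander: flat glaze brush lying on the table; the point is on its handle.
- knife_grip (a point): Bystander: palette knife with a wooden handle lying on the table; the point is on its handle.
- die_center (a point): Bystander: spare blank die, a dark steel disc 37 mm wide and 5 mm thick, lying flat; the point is its centre.

How it is judged:
By the outcome, as a careful person would: the job done as asked, in the order asked, and still so for the second after the job is handed in, with the robot touching nothing.
It also fails if it takes over 54 s, if anything falls off the work surface, if the arm or the gripper's body presses on something with over 40 N, if the wrist force passes 120 N, or if a joint passes its speed limit or range.

### The arm

A 7-joint arm with a two-finger parallel gripper is mounted at the origin on the work surface. World frame = base frame: x ahead of the robot, y to its left, z up, the work surface at z = 0. Lengths are in m, angles in rad, forces in N, time in s.
With the tool pointing down it reaches from about 0.425 to 0.95 m from the base axis. Payload 4.7 kg.
Tool frame: the origin (TCP) lies between the finger pads; the fingertips stand 11 mm ahead of it and the grasp point (between the pads) lies 8 mm behind it; z points along the fingers, y is the line along which they close (so a half turn about z gives the same grasp; the last joint's range is limited). The gripper opens to 85 mm and grips with 20 to 120 N. Pads are 22 mm wide; open, the fingers measure 114 mm over their backs; the gripper's body (76 mm by 85 mm) begins 54 mm behind the grasp point. The pads swing forward as they close: fully open they stand 13 mm farther back than shut.
Start: joints at [1.247, 0.469, -0.049, 1.532, 0.024, 1.141, -0.082], TCP at [0.196, -0.646, 0.242] pointing down, gripper open.
Joint ranges: [-2.59, 2.59], [-0.33, 1.99], [-1.39, 1.29], [0.1, 2.45], [-1.04, 4.18], [0.21, 1.99], [-2.66, 2.66]. Speed limits (rad/s): [2.57, 2.57, 3.14, 3.14, 3.14, 3.14, 3.14].

### API

Orientations are given as a unit quaternion [w, x, y, z].
In Python, from rig import robot gives the robot as it stands.
- The arm moves only by the shell command python3 -m creep 'ROWS' [FORCE]. ROWS is JSON, a list that holds one entry, the list of rows, each a list of 5 numbers: the closure in counts, from 0 (fully open) to 255 (shut), then the shift along the tool's x, y, z in m, then the turn about the tool's z in degrees. In form: [[[claw, tx, ty, tz, yaw], ...]]. A call has 1 to 12 rows; each row shifts and turns the commanded pose from where the row before left it, along the tool's axes as they then stand; what a row does not reach is not made up. A row lasts 1/8 s, in which the tool goes at most 62.5 mm and 10.7 degrees, less where a joint would pass 70% of its speed; a pose out of reach is approached as far as the arm can. A call is refused whole if a number of a shift passes 0.0625 or a number of a turn 10.7, either way. A call with a gripper value outside its range is refused whole. The fingers move at their own pace and stop on an object; FORCE is the grip in N (left out, the last holds). Time passes only in rows, so rows that do not move let the fingers close. It gives the time, the measured TCP pose, the force, the opening and the grip force at its end, in the units of the state.
- robot.state(): the state, without advancing time (a new reading comes with each control period).
- robot.get_image(name): name is "scene" or "top" or "wrist"; returns the picture (400x640x3 uint8, red, green, blue); there is no depth.
- robot.calibration(name): a dict with "camera_matrix" (3x3 intrinsics, pixels), "xyz" and "attitude" of the camera in the world. Camera axes: x right, y up, looking along -z (the intrinsics and any distortion apply to the point x, -y, -z); pixel columns grow to the right and rows downward; lengths in m; the calibration is good to about 2 mm. A picture is of the moment at which its call begins: read the wrist's pose just before it. calibration takes no time and is no camera call; for the wrist camera it gives the pose at the moment of the call.
- robot.hand_in(): hands the job in; it is judged then, once.
The state is a dict: "time_s": time; "q": joint angles; "dq": joint speeds; "tau": joint torques, N m; "tool_pos": TCP position; "tool_rot": TCP orientation; "force": force on the tool from outside, world axes, zero at the start; "ft_torque": the same for the moment, N m; "grip_width": finger opening in m; "grasp_force": force on a finger pad.
Only numpy, scipy, OpenCV 4.12 (cv2) and the standard library are available. Lean on these libraries where they do the work, as an engineer would, in place of code of your own. Each camera call takes 0.05 s, during which the arm holds its last target. There are 200 camera calls.

## Working session

There is one attempt and no reset: what is moved stays moved. The work goes in short steps, Python scripts to look and compute and a shell command to move; the robot and the scene stay as the last step left them, time stands still between calls to the robot, and variables do not carry over. Pictures are saved under pics/ and viewed, at most 10 in all, crops included, and the job is handed in when it is done.

```bash
ls; mkdir -p pics
python3 - <<'E'
from rig import robot
import cv2
for n in ("scene","top"):
    cv2.imwrite(f"pics/{n}0.png",robot.get_image(n)[:,:,::-1]); c=robot.calibration(n); print(n,c)
print(robot.calibration("wrist")); print(robot.state())
E
```

```text
pics
scene {'camera_matrix': array([[423.9811681 ,   0.        , 316.03280266],
       [  0.        , 423.9811681 , 201.93466158],
       [  0.        ,   0.        ,   1.        ]]), 'xyz': array([1.38672255, 0.56482271, 0.78648923]), 'attitude': array([0.40021007, 0.21699838, 0.4378511 , 0.77526126])}
top {'camera_matrix': array([[421.59113428,   0.        , 316.02090646],
       [  0.        , 421.59113428, 193.88549426],
       [  0.        ,   0.        ,   1.        ]]), 'xyz': array([ 0.36765269, -0.02639874,  1.10976074]), 'attitude': array([-0.68072786, -0.07027779,  0.07514489,  0.72527502])}
{'camera_matrix': array([[275.72868532,   0.        , 316.46412395],
       [  0.        , 275.72868532, 197.80257807],
       [  0.        ,   0.        ,   1.        ]]), 'xyz': array([ 0.27198761, -0.62254849,  0.37332832]), 'attitude': array([ 0.79332752, -0.12722051,  0.09570367, -0.58761143])}
{'time_s': 0.1, 'q': array([ 1.24712028,  0.46937509, -0.04859944,  1.53355335,  0.02408079,
        1.14100816, -0.08227948]), 'dq': array([-0.00033494, -0.00115581, -0.00133715, -0.00154403,  0.00088625,
        0.0005384 ,  0.00176401]), 'tau': array([ 8.67635954e-04, -5.11512494e+01, -4.70017421e-02, -2.38392073e+01,
        1.06975244e-02,  4.32453511e-03, -2.70922834e-05]), 'tool_pos': array([ 0.19598162, -0.64540188,  0.24136565]), 'tool_rot': array([-8.66852968e-04,  9.89154342e-01,  1.46877210e-01, -1.49616638e-04]), 'force': array([-0.00430685,  0.3268455 , -0.32932741]), 'ft_torque': array([ 0.0745696 ,  0.01450429, -0.00604794]), 'grasp_force': 0.0, 'grip_width': 0.08545015894764388}
```

View pics/top0.png

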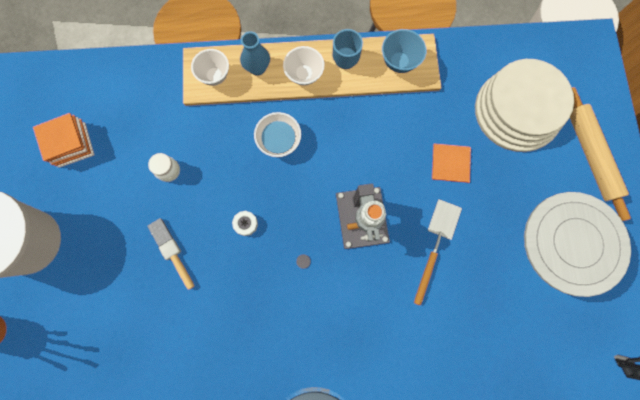

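View pics/scene0.png

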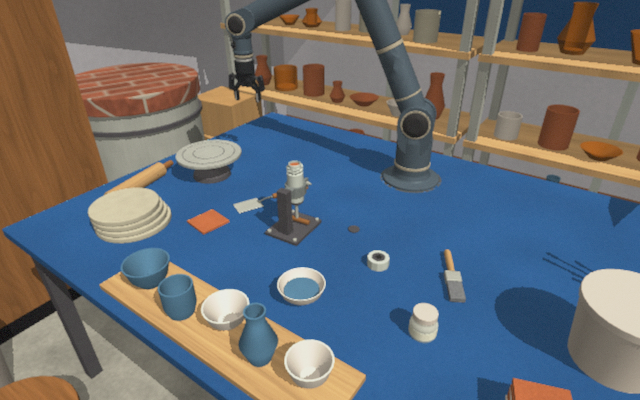

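The cap lies at top ≈(245,223), the mouth at ≈(374,212), and the stand's base around (363,217). The brush is at (170,255), the die at (304,261) and the knife at (435,255).

```bash
cat > h.py <<'E'
import numpy as np, cv2
from scipy.spatial.transform import Rotation as R
from rig import robot
def rot(q): return R.from_quat(np.asarray(q)[[1,2,3,0]])
def px2w(c,u,v,z):
    K=c["camera_matrix"]; d=np.array([(u-K[0,2])/K[0,0],-(v-K[1,2])/K[1,1],-1.])
    d=rot(c["attitude"]).apply(d); return c["xyz"]+d*(z-c["xyz"][2])/d[2]
def w2px(c,p):
    l=rot(c["attitude"]).inv().apply(np.asarray(p)-c["xyz"]); K=c["camera_matrix"]
    return np.array([K[0,2]+K[0,0]*l[...,0]/-l[...,2],K[1,2]-K[1,1]*l[...,1]/-l[...,2]]).T
E
python3 - <<'E'
from h import *
im=cv2.imread("pics/top0.png")
a=cv2.resize(im[198:248,220:270],None,fx=8,fy=8,interpolation=cv2.INTER_CUBIC)
b=cv2.resize(im[188:238,345:395],None,fx=8,fy=8,interpolation=cv2.INTER_CUBIC)
cv2.imwrite("pics/c1.png",np.hstack([a,b]))
c=robot.calibration("top")
print(px2w(c,245,223,.027),px2w(c,374,212,.225),rot(robot.state()["tool_rot"]).as_matrix())
w=robot.calibration("wrist"); T=robot.state(); r=rot(T["tool_rot"]); print("cam in tool",r.inv().apply(w["xyz"]-T["tool_pos"]),(r.inv()*rot(w["attitude"])).as_matrix())
E
```

```text
[0.52843494 0.14705243 0.027     ] [ 0.50522963 -0.1589094   0.225     ] [[ 9.56854126e-01  2.90568200e-01 -5.50629784e-04]
 [ 2.90568718e-01 -9.56852668e-01  1.67095220e-03]
 [-4.13460042e-05 -1.75885330e-03 -9.99998452e-01]]
cam in tool [ 7.93616673e-02 -1.45011266e-05 -1.31966124e-01] [[ 5.63760370e-04  9.49326521e-01  3.14291010e-01]
 [ 9.99999674e-01 -7.16662208e-04  3.70950012e-04]
 [ 5.77393174e-04  3.14290699e-01 -9.49326616e-01]]
```

View pics/c1.png

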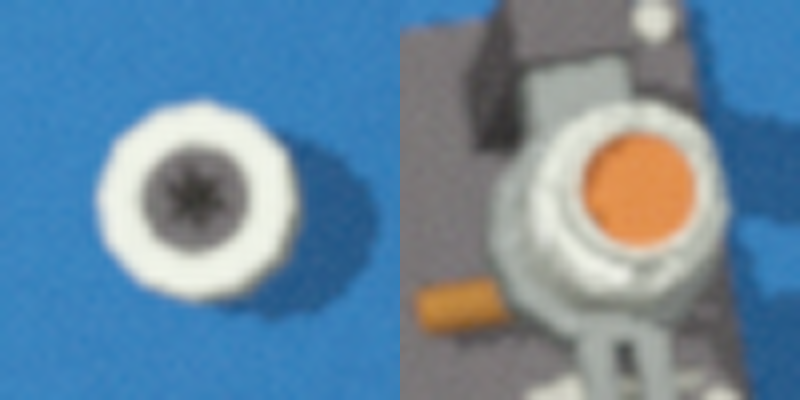

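```bash
python3 -m creep '[[[0,0.0495,-0.0106,-0.0125,0],[0,0.0495,-0.0106,-0.0125,0],[0,0.0495,-0.0106,-0.0125,0],[0,0.0495,-0.0106,-0.0125,0],[0,0.0495,-0.0106,-0.0125,0],[0,0.0495,-0.0106,-0.0125,0],[0,0.0495,-0.0106,-0.0125,0],[0,0.0495,-0.0106,-0.0125,0]]]' 20
python3 -m creep '[[[0,0.007,-0.0485,0,0],[0,0.007,-0.0485,0,0],[0,0.007,-0.0485,0,0],[0,0.007,-0.0485,0,0],[0,0.007,-0.0485,0,0],[0,0.007,-0.0485,0,0],[0,0,0,0,0],[0,0,0,0,0]]]'
python3 - <<'E'
from h import *
c=robot.calibration("wrist"); im=robot.get_image("wrist")[:,:,::-1]; s=robot.state()
print(s["q"],s["tool_pos"],w2px(c,[.506,-.1605,.225]))
np.save("cm.npy",c,allow_pickle=True); cv2.imwrite("pics/w1.png",im)
E
```

```text
time_s: 1.1
tool_pos: [0.5515, -0.4487, 0.3422]
tool_rot: [-0.0, 0.989, 0.147, -0.0]
force: [-0.2, 0.6, 0.0]
grip_width: 0.0853
grasp_force: 0.0
time_s: 2.1
tool_pos: [0.5059, -0.1597, 0.3422]
tool_rot: [0.0, 0.989, 0.147, -0.0]
force: [0.0, 0.4, 0.3]
grip_width: 0.0852
grasp_force: 0.0
[ 0.4627514   0.17141269 -0.27241312  1.7240543   0.0489622   1.25301926
 -1.09901794] [ 0.50592075 -0.16035913  0.34205174] [317.32986991 194.73845489]
```

View pics/w1.png

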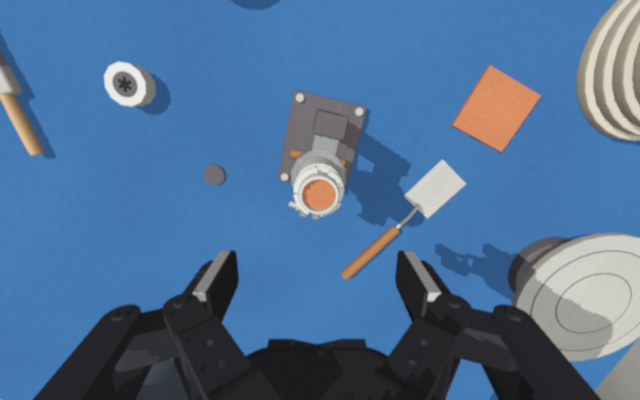

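The wrist picture shows the mouth at (319,194), 2 px from the prediction, the cap at (124,84) and the die at (215,175). Next I fit the mouth, then move over the cap.

```bash
python3 - <<'E'
from h import *
for f,cx,n in (("pics/w1.png",(319,194),"w"),("pics/top0.png",(374,212),"t")):
    im=cv2.imread(f).astype(int); b,g,r=im[...,0],im[...,1],im[...,2]
    m=((r-b>70)).astype(np.uint8); k,l,st,ce=cv2.connectedComponentsWithStats(m); i=l[cx[1],cx[0]]
    c=robot.calibration("top") if n=="t" else np.load("cm.npy",allow_pickle=True).item()
    print(n,ce[i],st[i],[px2w(c,*ce[i],z).round(4) for z in (.222,.225)])
c=np.load("cm.npy",allow_pickle=True).item(); print("cap",px2w(c,124,84,.027))
E
python3 -m creep '[[[0,0.018,-0.05,0.01,0],[0,0.018,-0.05,0.01,0],[0,0.018,-0.05,0.01,0],[0,0.018,-0.05,0.01,0],[0,0.018,-0.05,0.02,0],[0,0.018,-0.046,0.04,0],[0,0,0,0.04,3],[0,0,0,0,0],[0,0,0,0,0]]]'
python3 - <<'E'
from h import *
c=robot.calibration("wrist"); im=robot.get_image("wrist")[:,:,::-1]; s=robot.state()
print(s["q"],s["tool_pos"],s["tool_rot"],w2px(c,[.5285,.1485,.027]))
np.save("cc.npy",c,allow_pickle=True); cv2.imwrite("pics/w2f.png",im)
cv2.imwrite("pics/w2.png",cv2.resize(im[100:280,200:440],None,fx=3.3,fy=3.3,interpolation=cv2.INTER_CUBIC))
E
```

```text
w [318.54993342 194.3448735 ] [303 180  32  30 751] [array([ 0.5058, -0.1618,  0.222 ]), array([ 0.5067, -0.1615,  0.225 ])]
t [374.46496815 211.31847134] [368 205  14  14 157] [array([ 0.5071, -0.1605,  0.222 ]), array([ 0.5066, -0.16  ,  0.225 ])]
cap [0.52835442 0.14940027 0.027     ]
time_s: 3.28
tool_pos: [0.5248, 0.1536, 0.2041]
tool_rot: [-0.0, 0.993, 0.12, 0.001]
force: [0.2, 0.3, 0.4]
grip_width: 0.0855
grasp_force: 0.0
[ 0.0067455   0.33526147 -0.4583964   1.86367839  0.1772157   0.97942863
 -1.85883689] [0.52499589 0.15387447 0.20466298] [-8.25545443e-05  9.92786103e-01  1.19889270e-01  1.52003854e-03] [321.55682831 177.1722211 ]
```

View pics/w2.png

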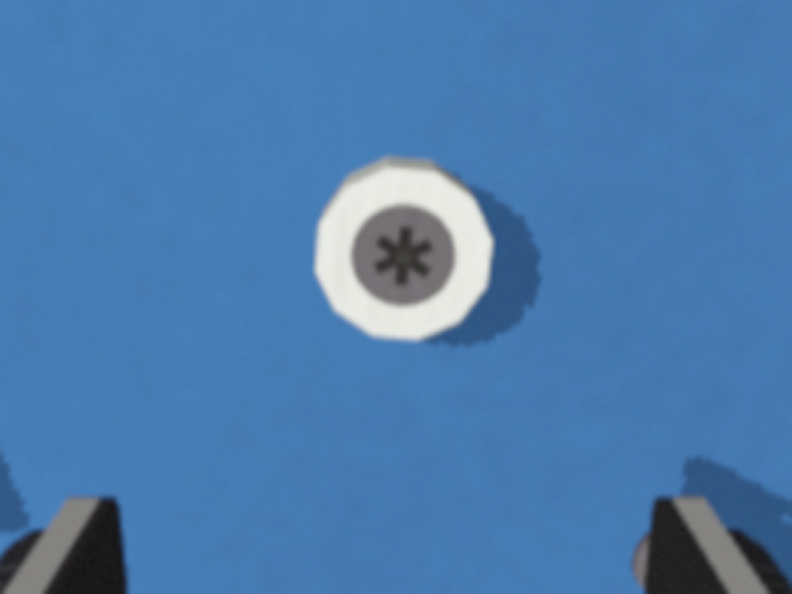

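The cap's top is centred near full-picture (322,177), its flats turned about 5° clockwise from the image axes. I fit its outline to get the numbers.

```bash
cat > fit.py <<'E'
from h import *
from scipy.optimize import minimize
def fit(im,c,x0,z0=0.,S=8,mask=None):
    g=im.astype(int); u,v=w2px(c,[x0[0],x0[1],z0+.027]).astype(int); w=45
    m=(g[v-w:v+w,u-w:u+w,2]>110).astype(np.float32)
    m=cv2.morphologyEx(m,cv2.MORPH_CLOSE,np.ones((15,15)))
    M=(cv2.resize(cv2.GaussianBlur(m,(0,0),.6),None,fx=S,fy=S)).astype(float)
    def cost(p):
        a=p[2]+np.radians(15+30*np.arange(12)); r=.03/np.cos(np.radians(15))
        P=np.vstack([np.c_[p[0]+r*np.cos(a),p[1]+r*np.sin(a),np.full(12,z)] for z in (z0,z0+.027)])
        q=((w2px(c,P)-[u-w,v-w]+.5)*S*16).astype(np.int32)
        t=np.zeros(M.shape,np.uint8); cv2.fillConvexPoly(t,cv2.convexHull(q),1,cv2.LINE_8,4)
        return np.abs(t-M).sum()/S**2
    best=min((minimize(cost,[*x0,t],method="Nelder-Mead",options=dict(initial_simplex=[[*x0,t],[x0[0]+.003,x0[1],t],[x0[0],x0[1]+.003,t],[*x0,t+.15]])) for t in (0,.17,.34)),key=lambda o:o.fun)
    return best.x,best.fun
E
python3 - <<'E'
from fit import *
c=np.load("cc.npy",allow_pickle=True).item(); im=cv2.imread("pics/w2f.png")
x,f=fit(im,c,px2w(c,322.1,176.7,.027)[:2]); s=robot.state(); r=rot(s["tool_rot"])
print(x[:2],np.degrees(x[2])%30,f)
t=r.apply([1,0,0]); ty=np.degrees(np.arctan2(t[1],t[0])); print("tool yaw",ty,"q7",s["q"][6])
print("shift",r.inv().apply(np.r_[x[:2],.0135]-s["tool_pos"]),"yaw cw",(ty-np.degrees(x[2])+15)%30-15)
E
```

```text
[0.5280937  0.14847394] 7.149366934607524 154.04558882579485
tool yaw 13.771457654582074 q7 -1.8588368916574467
shift [0.00114242 0.00594437 0.19116853] yaw cw 6.622090719974551
```

```bash
python3 -m creep '[[[0,0,0,0,-10.68],[0,0,0,0,-10.68],[0,0,0,0,-10.68],[0,0,0,0,-10.68],[30,0,0,0,-10.68],[30,-0.0038,0.005,0.05,0],[30,0,0,0.05,0],[30,0,0,0.03,0],[30,0,0,0.03,0],[30,0,0,0.008,0],[30,0,0,0,0],[30,0,0,0,0]]]'
python3 - <<'E'
from h import *
c=robot.calibration("wrist"); im=robot.get_image("wrist")[:,:,::-1]; s=robot.state()
print(s["q"],s["tool_pos"],s["tool_rot"],s["force"],s["grip_width"],w2px(c,[.5281,.1485,.027]))
cv2.imwrite("pics/w3.png",im)
E
```

```text
time_s: 4.82
tool_pos: [0.5278, 0.1496, 0.0366]
tool_rot: [0.001, 0.833, 0.554, 0.002]
force: [-0.3, 0.1, 0.9]
grip_width: 0.0754
grasp_force: 0.0
[ 0.04749898  0.59242675 -0.52429741  1.98215829  0.46048674  0.6819622
 -1.16325223] [0.5276681  0.14953356 0.03649105] [5.65736314e-04 8.32575376e-01 5.53909789e-01 1.36708551e-03] [-0.61873206 -0.46888463 -0.26997763] 0.0753994928287878 [319.53760983 253.44844735]
```

View pics/w3.png

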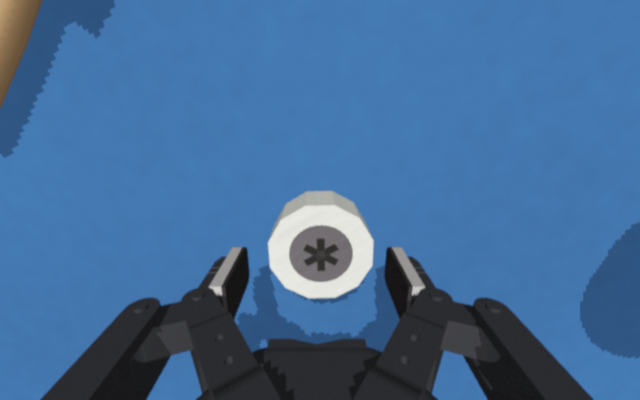

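The cap sits between the pads at (321,250), centred to about 1 mm with its flats square to the pads. Descend with care.

```bash
python3 -m creep '[[[30,0,0,0.01,0],[30,0,0,0.008,0],[30,0,0,0,0],[30,0,0,0,0]]]' 
python3 -m creep '[[[30,0,0,0.002,0],[30,0,0,0.002,0],[30,0,0,0.002,0],[30,0,0,0,0]]]'
```

```text
time_s: 5.38
tool_pos: [0.5264, 0.1494, 0.0168]
tool_rot: [-0.0, 0.832, 0.554, -0.0]
force: [0.2, -0.4, 0.2]
grip_width: 0.0754
grasp_force: 0.0
time_s: 5.88
tool_pos: [0.5264, 0.1492, 0.0108]
tool_rot: [-0.0, 0.832, 0.554, -0.0]
force: [0.8, -0.9, 0.3]
grip_width: 0.0757
grasp_force: 0.0
```

```bash
python3 -m creep '[[[60,0,0.0012,0,0],[70,0,0,0,0],[80,0,0,0,0],[100,0,0,0,0],[130,0,0,0,0],[130,0,0,0,0],[130,0,0,0,0]]]' 50
python3 -m creep '[[[130,0,0,-0.005,0],[130,0,0,-0.015,0],[130,0,0,-0.03,0],[130,0,0,0,0],[130,0,0,0,0]]]'
python3 - <<'E'
from h import *
im=robot.get_image("wrist")[:,:,::-1]; s=robot.state()
print(s["q"],s["tool_pos"],s["tool_rot"],s["force"],s["ft_torque"])
cv2.imwrite("pics/w4.png",cv2.resize(im[150:350,180:460],None,fx=2.5,fy=2.5,interpolation=cv2.INTER_CUBIC))
cv2.imwrite("pics/w4f.png",im)
E
```

```text
time_s: 6.75
tool_pos: [0.5282, 0.1488, 0.0116]
tool_rot: [0.0, 0.833, 0.554, 0.0]
force: [-0.4, -1.8, 5.6]
grip_width: 0.0591
grasp_force: 52.9
time_s: 7.38
tool_pos: [0.5272, 0.1486, 0.0609]
tool_rot: [0.0, 0.833, 0.554, -0.0]
force: [0.6, 0.4, -1.1]
grip_width: 0.0594
grasp_force: 54.1
[ 0.07045898  0.55859635 -0.5508649   1.96955383  0.42858087  0.73096703
 -1.13454576] [0.52695487 0.14846715 0.0604229 ] [-1.11259346e-04  8.32511366e-01  5.54007521e-01 -6.93014122e-04] [-0.23229818  0.58303014 -1.46076904] [0.06265985 0.03565569 0.02310408]
```

View pics/w4.png

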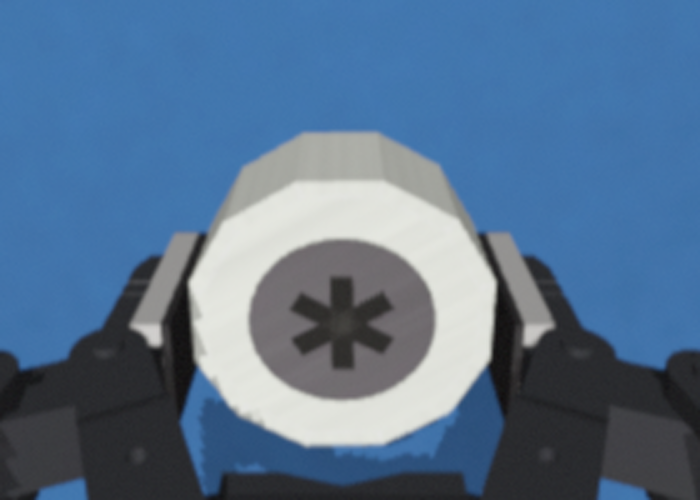

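The cap is held flat on flats, its die centre at full-picture ≈(316.8,277.8). Lift and carry it next to the mouth, keeping the mouth in view.

```bash
python3 -m creep '[[[130,0,0,-0.06,0],[130,0,0,-0.06,0],[130,0,0,-0.06,0],[130,0,0,-0.06,0]]]'
python3 -m creep '[[[130,-0.0363,0.01,0,0],[130,-0.0363,0.01,0,0],[130,-0.0363,0.01,0,0],[130,-0.0363,0.01,0,0],[130,-0.0363,0.01,0,0],[130,-0.0363,0.01,0,0],[130,-0.0363,0.01,0,0],[130,-0.0363,0.01,0,0],[130,-0.0363,0.01,0,0],[130,-0.0363,0.01,0,0],[130,0,0,0,0],[130,0,0,0,0]]]'
python3 - <<'E'
from h import *
c=robot.calibration("wrist"); im=robot.get_image("wrist")[:,:,::-1]; s=robot.state(); r=rot(s["tool_rot"]);p=s["tool_pos"]
print(s["q"],p,s["tool_rot"],s["force"],s["ft_torque"])
cp=px2w(c,316.8,277.8,p[2]+.0154); print("cap in tool",r.inv().apply(cp-p), "pred mouth",w2px(c,[.5066,-.161,.225]))
u,v=w2px(c,[.5066,-.161,.225]).astype(int)
g=im.astype(int); m=(g[...,2]-g[...,0]>70).astype(np.uint8); k,l,st,ce=cv2.connectedComponentsWithStats(m); i=l[v,u]; print(ce[i],st[i]); w=px2w(c,*ce[i],.225); print("mouth",w,"in tool",r.inv().apply(w-p))
cv2.imwrite("pics/w5.png",im)
E
```

```text
time_s: 7.92
tool_pos: [0.5269, 0.1485, 0.3018]
tool_rot: [-0.0, 0.832, 0.554, -0.001]
force: [1.0, -0.9, -1.4]
grip_width: 0.0592
grasp_force: 54.8
time_s: 9.43
tool_pos: [0.4795, -0.2237, 0.3001]
tool_rot: [-0.001, 0.832, 0.554, -0.0]
force: [0.5, -0.2, -1.1]
grip_width: 0.0587
grasp_force: 54.9
[ 0.76430907  0.2176661  -0.48077646  1.77955984  0.10764161  1.17172674
 -0.14328639] [ 0.47976694 -0.22320723  0.30037304] [-7.61347764e-04  8.31956979e-01  5.54839619e-01 -5.55201469e-05] [ 0.34401725  1.51927474 -1.39356164] [-0.00130525  0.03016614  0.02024694]
cap in tool [-0.00052022 -0.00101097 -0.01539907] pred mouth [319.39996531 123.54859141]
[318.50775455 123.60485502] [ 298  102   43   44 1483]
mouth [ 0.50598651 -0.16078708  0.225     ] in tool [0.06764624 0.00031781 0.07542361]
```

View pics/w5.png

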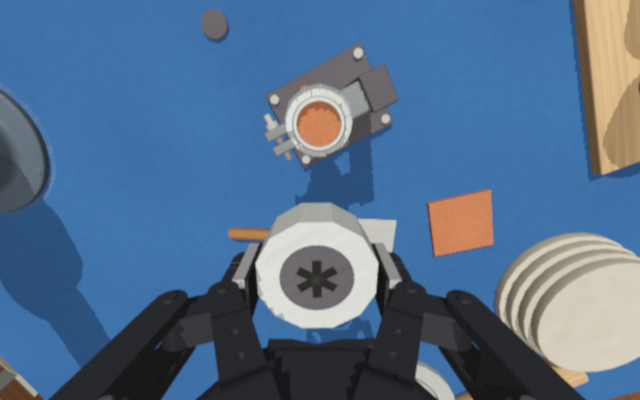

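The mouth is at (318.5,123.6) and the cap's top centre at (317,278). Profiles across the rim will tell whether the clay centre is a fair stand-in for the mouth's.

Run:
```python
import cv2,numpy as np
im=cv2.imread("pics/w5.png").astype(int)
print("col",[(v,*im[v,318]) for v in list(range(84,108))])
print("col2",[(v,*im[v,318]) for v in range(138,162)])
print("row",[(u,*im[124,u]) for u in range(280,302)])
print("row2",[(u,*im[124,u]) for u in range(336,358)])
```

```text
col [(84, np.int64(144), np.int64(145), np.int64(143)), (85, np.int64(152), np.int64(153), np.int64(150)), (86, np.int64(154), np.int64(155), np.int64(151)), (87, np.int64(161), np.int64(163), np.int64(160)), (88, np.int64(182), np.int64(187), np.int64(184)), (89, np.int64(202), np.int64(208), np.int64(206)), (90, np.int64(210), np.int64(217), np.int64(215)), (91, np.int64(214), np.int64(220), np.int64(219)), (92, np.int64(215), np.int64(221), np.int64(219)), (93, np.int64(215), np.int64(222), np.int64(220)), (94, np.int64(211), np.int64(217), np.int64(216)), (95, np.int64(198), np.int64(204), np.int64(202)), (96, np.int64(189), np.int64(195), np.int64(194)), (97, np.int64(199), np.int64(206), np.int64(204)), (98, np.int64(209), np.int64(216), np.int64(215)), (99, np.int64(206), np.int64(213), np.int64(213)), (100, np.int64(174), np.int64(184), np.int64(193)), (101, np.int64(117), np.int64(134), np.int64(168)), (102, np.int64(74), np.int64(102), np.int64(158)), (103, np.int64(65), np.int64(95), np.int64(156)), (104, np.int64(63), np.int64(94), np.int64(156)), (105, np.int64(63), np.i
[... 2931 characters left out ...]
64(177), np.int64(184), np.int64(182)), (345, np.int64(163), np.int64(169), np.int64(168)), (346, np.int64(198), np.int64(204), np.int64(203)), (347, np.int64(208), np.int64(214), np.int64(213)), (348, np.int64(208), np.int64(214), np.int64(212)), (349, np.int64(206), np.int64(212), np.int64(211)), (350, np.int64(200), np.int64(206), np.int64(204)), (351, np.int64(177), np.int64(183), np.int64(181)), (352, np.int64(121), np.int64(123), np.int64(123)), (353, np.int64(78), np.int64(76), np.int64(78)), (354, np.int64(73), np.int64(70), np.int64(74)), (355, np.int64(73), np.int64(70), np.int64(74)), (356, np.int64(73), np.int64(71), np.int64(74)), (357, np.int64(75), np.int64(71), np.int64(75))]
```

Run:
```python
from h import *
im=cv2.imread("pics/w5.png"); g=im[...,2].astype(int)
m=(g[230:330,265:370]<150).astype(np.uint8)
k,l,st,ce=cv2.connectedComponentsWithStats(m); i=l[48,40]; print(ce[i]+[265,230],st[i])
cn,_=cv2.findContours((l==i).astype(np.uint8),cv2.RETR_EXTERNAL,cv2.CHAIN_APPROX_NONE); e=cv2.fitEllipse(cn[0]); print(e)
u,v=np.array(e[0])+[265,230]
c=robot.calibration("wrist"); s=robot.state(); r=rot(s["tool_rot"]);p=s["tool_pos"]
a=r.inv().apply(px2w(c,u,v,p[2]+.0154)-p); b=r.inv().apply(px2w(c,318.5,123.2,.225)-p); print(p,a,b,b-a)
print([tuple(im[278,x]) for x in range(252,264)],[tuple(im[278,x]) for x in range(370,382)])
```

```text
[316.45456982 277.29187885] [  15   16   74   64 3731]
((51.462127685546875, 47.294578552246094), (63.08708953857422, 73.34012603759766), 90.69532775878906)
[ 0.47976694 -0.22320723  0.30037304] [ 0.00013792 -0.00114806 -0.01539839] [0.0684645  0.00031039 0.07542423] [0.06832658 0.00145845 0.09082262]
[(np.uint8(20), np.uint8(18), np.uint8(19)), (np.uint8(21), np.uint8(18), np.uint8(19)), (np.uint8(21), np.uint8(19), np.uint8(22)), (np.uint8(34), np.uint8(37), np.uint8(37)), (np.uint8(97), np.uint8(102), np.uint8(100)), (np.uint8(156), np.uint8(162), np.uint8(160)), (np.uint8(167), np.uint8(174), np.uint8(172)), (np.uint8(171), np.uint8(177), np.uint8(175)), (np.uint8(184), np.uint8(191), np.uint8(189)), (np.uint8(207), np.uint8(213), np.uint8(212)), (np.uint8(216), np.uint8(222), np.uint8(220)), (np.uint8(218), np.uint8(224), np.uint8(223))] [(np.uint8(215), np.uint8(221), np.uint8(220)), (np.uint8(216), np.uint8(221), np.uint8(219)), (np.uint8(216), np.uint8(221), np.uint8(219)), (np.uint8(215), np.uint8(221), np.uint8(219)), (np.uint8(213), np.uint8(220), np.uint8(218)), (np.uint8(211), np.uint8(218), np.uint8(216)), (np.uint8(195), np.uint8(201), np.uint8(200)), (np.uint8(124), np.uint8(130), np.uint8(128)), (np.uint8(34), np.uint8(35), np.uint8(36)), (np.uint8(16), np.uint8(16), np.uint8(19)), (np.uint8(17), np.uint8(19), np.uint8(19)), (np.uint8(19), np.uint8(19), np.uint8(19))]
```

```bash
python3 -m creep '[[[130,0.034,0.0006,0,0],[130,0.034,0.0006,0,0],[130,0,0,0.03,0],[130,0,0,0.02,0],[130,0,0,0,0],[130,0,0,0,0]]]'
python3 - <<'E'
from h import *
s=robot.state(); r=rot(s["tool_rot"]); print(s["tool_pos"],s["force"],s["ft_torque"],r.inv().apply(np.r_[.4798,-.2232,.3004]-s["tool_pos"]), r.apply([0,0,1]))
E
```

```text
time_s: 10.22
tool_pos: [0.5077, -0.1617, 0.2519]
tool_rot: [0.001, 0.832, 0.555, 0.001]
force: [0.1, -0.7, -0.5]
grip_width: 0.0589
grasp_force: 54.9
[ 0.50771551 -0.16169752  0.25187764] [ 0.07888901 -0.71576144 -0.50329988] [-0.03594685  0.00072586  0.00647818] [-0.06749413 -0.00202184 -0.0485459 ] [ 1.43669620e-03 -2.68489385e-04 -9.99998932e-01]
```

```bash
python3 -m creep '[[[130,0.0005,-0.0003,0.006,0],[130,0,0,0.004,0],[130,0,0,0.002,0],[130,0,0,0,0]]]' 
python3 -m creep '[[[130,0,0,0.0015,0],[130,0,0,0.0015,0],[130,0,0,0,0]]]'
```

```text
time_s: 10.72
tool_pos: [0.5069, -0.1618, 0.2389]
tool_rot: [-0.0, 0.833, 0.554, -0.0]
force: [0.6, 0.1, -0.2]
grip_width: 0.0583
grasp_force: 54.9
time_s: 11.1
tool_pos: [0.5069, -0.1618, 0.2359]
tool_rot: [-0.0, 0.833, 0.554, -0.0]
force: [0.4, 0.1, -1.9]
grip_width: 0.0589
grasp_force: 54.9
```

```bash
for i in 1; do python3 -m creep '[[[130,0,0,0.001,0],[130,0,0,0.001,0],[130,0,0,0,0]]]'; python3 -m creep '[[[130,0,0,0.001,0],[130,0,0,0.001,0],[130,0,0,0,0]]]'; done
```

```text
time_s: 11.48
tool_pos: [0.5069, -0.1618, 0.2339]
tool_rot: [-0.0, 0.832, 0.554, -0.0]
force: [-1.3, -0.0, -1.0]
grip_width: 0.059
grasp_force: 54.9
time_s: 11.85
tool_pos: [0.5069, -0.1618, 0.2319]
tool_rot: [-0.0, 0.832, 0.554, -0.0]
force: [-0.2, -1.0, 0.1]
grip_width: 0.0587
grasp_force: 54.9
```

```bash
python3 -m creep '[[[130,0,0,0.001,0],[130,0,0,0.001,0],[130,0,0,0.001,0],[130,0,0,0,0]]]'; python3 -m creep '[[[130,0,0,0.001,0],[130,0,0,0,0]]]';python3 -m creep '[[[130,0,0,0.0007,0],[130,0,0,0,0]]]'
```

```text
time_s: 12.35
tool_pos: [0.5069, -0.1618, 0.2289]
tool_rot: [-0.0, 0.832, 0.554, -0.0]
force: [-1.1, -0.1, -1.3]
grip_width: 0.0588
grasp_force: 54.9
time_s: 12.6
tool_pos: [0.5069, -0.1617, 0.2279]
tool_rot: [-0.0, 0.832, 0.554, -0.0]
force: [-0.6, -0.3, -1.2]
grip_width: 0.0587
grasp_force: 54.9
time_s: 12.85
tool_pos: [0.507, -0.1618, 0.2273]
tool_rot: [0.0, 0.832, 0.554, 0.0]
force: [0.7, -0.6, -1.3]
grip_width: 0.0593
grasp_force: 54.9
```

```bash
python3 -m creep '[[[130,0,0,0.0007,0],[130,0,0,0,0]]]'; python3 -m creep '[[[130,0,0,0.0007,0],[130,0,0,0,0]]]';python3 -m creep '[[[130,0,0,0.0007,0],[130,0,0,0,0]]]'
```

```text
time_s: 13.1
tool_pos: [0.507, -0.1617, 0.2265]
tool_rot: [-0.0, 0.832, 0.554, -0.0]
force: [0.4, -1.1, -1.1]
grip_width: 0.059
grasp_force: 54.9
time_s: 13.35
tool_pos: [0.5069, -0.1618, 0.2258]
tool_rot: [-0.0, 0.832, 0.554, -0.0]
force: [0.1, 0.1, -1.5]
grip_width: 0.0591
grasp_force: 54.9
time_s: 13.6
tool_pos: [0.5071, -0.1618, 0.2255]
tool_rot: [0.0, 0.832, 0.554, 0.0]
force: [-1.0, 0.7, 1.9]
grip_width: 0.0589
grasp_force: 55.3
```

```bash
python3 -m creep '[[[130,0,0,0.0005,0],[130,0,0,0,0]]]'; python3 -m creep '[[[130,0,0,0,-4],[130,0,0,0,-4],[130,0,0,0,0]]]'; python3 -c "
from rig import robot
s=robot.state();print(s['force'],s['ft_torque'],s['q'][6])"
```

```text
time_s: 13.85
tool_pos: [0.5071, -0.1618, 0.2255]
tool_rot: [0.0, 0.832, 0.554, -0.0]
force: [-1.5, 0.6, 5.3]
grip_width: 0.0589
grasp_force: 55.8
time_s: 14.22
tool_pos: [0.5076, -0.1617, 0.226]
tool_rot: [0.001, 0.792, 0.611, 0.0]
force: [-1.5, 0.7, 6.9]
grip_width: 0.0594
grasp_force: 55.9
[-1.47325121  0.68635817  6.89450824] [0.17666052 0.5206189  0.01670911] -0.19682681634551683
```

```bash
python3 -m creep '[[[130,0,0,-0.0003,-4],[130,0,0,-0.0003,-4],[130,0,0,0,0]]]'; python3 -m creep '[[[130,0,0,-0.0002,-4],[130,0,0,-0.0002,-4],[130,0,0,0,0]]]'; python3 -c "
from rig import robot
s=robot.state();print(s['force'],s['ft_torque'],s['q'][6])"
```

```text
time_s: 14.6
tool_pos: [0.5076, -0.1617, 0.2265]
tool_rot: [0.001, 0.747, 0.665, 0.0]
force: [-2.3, 1.5, 6.0]
grip_width: 0.0587
grasp_force: 55.8
time_s: 14.98
tool_pos: [0.5078, -0.1616, 0.227]
tool_rot: [0.001, 0.699, 0.715, 0.001]
force: [-1.8, 1.3, 7.1]
grip_width: 0.0589
grasp_force: 55.9
[-1.7679768   1.30798188  7.07306211] [0.17024809 0.35584503 0.04327141] 0.06405246668131032
```

```bash
python3 -m creep '[[[130,0,0,-0.0003,-4],[130,0,0,-0.0003,-4],[130,0,0,0,0]]]'; python3 -m creep '[[[130,0,0,-0.0003,-4],[130,0,0,-0.0002,-4],[130,0,0,0,0]]]'; python3 -c "
from rig import robot
s=robot.state();print(s['force'],s['ft_torque'],s['q'][6])"
```

```text
time_s: 15.35
tool_pos: [0.508, -0.1615, 0.2271]
tool_rot: [0.001, 0.648, 0.762, 0.001]
force: [0.9, -0.2, 4.5]
grip_width: 0.059
grasp_force: 55.5
time_s: 15.72
tool_pos: [0.5065, -0.1619, 0.2261]
tool_rot: [-0.001, 0.594, 0.805, -0.0]
force: [0.1, 0.2, -1.7]
grip_width: 0.0588
grasp_force: 54.9
[ 0.12641368  0.15997555 -1.69505721] [ 0.00401808 -0.01101418  0.01598558] 0.3218415313295922
```

```bash
python3 -m creep '[[[130,0,0,0.001,0],[130,0,0,0,0]]]'; python3 -m creep '[[[130,0,0,0.001,0],[130,0,0,0,0]]]';  python3 -c "
from rig import robot
s=robot.state();print(s['force'],s['ft_torque'],s['q'][6])"
```

```text
time_s: 15.98
tool_pos: [0.5068, -0.1618, 0.2255]
tool_rot: [-0.0, 0.593, 0.805, -0.0]
force: [-0.6, 0.3, -1.4]
grip_width: 0.059
grasp_force: 54.9
time_s: 16.23
tool_pos: [0.507, -0.1617, 0.2247]
tool_rot: [-0.0, 0.593, 0.805, -0.0]
force: [-0.3, -0.3, -1.3]
grip_width: 0.0589
grasp_force: 54.9
[-0.34221314 -0.25224507 -1.27101339] [0.01172894 0.04033989 0.00124954] 0.3216093993557871
```

```bash
python3 -m creep '[[[130,0,0,0.001,0],[130,0,0,0.0005,0],[130,0,0,0,0]]]'; python3 -m creep '[[[130,0,0,0.001,0],[130,0,0,0,0]]]';  python3 -m creep '[[[130,0,0,0.001,0],[130,0,0,0,0]]]';  python3 -m creep '[[[130,0,0,0.0007,0],[130,0,0,0,0]]]'
```

```text
time_s: 16.6
tool_pos: [0.507, -0.1617, 0.2232]
tool_rot: [-0.0, 0.593, 0.805, -0.0]
force: [0.9, -0.6, -0.7]
grip_width: 0.0588
grasp_force: 54.9
time_s: 16.85
tool_pos: [0.5069, -0.1618, 0.2222]
tool_rot: [-0.0, 0.593, 0.805, -0.0]
force: [-0.3, 0.2, -1.8]
grip_width: 0.0589
grasp_force: 54.9
time_s: 17.1
tool_pos: [0.5069, -0.1618, 0.2212]
tool_rot: [-0.0, 0.593, 0.805, -0.0]
force: [0.3, -0.3, -0.7]
grip_width: 0.0588
grasp_force: 54.9
time_s: 17.35
tool_pos: [0.5069, -0.1618, 0.2205]
tool_rot: [-0.0, 0.593, 0.805, -0.0]
force: [-0.0, -0.3, -1.1]
grip_width: 0.059
grasp_force: 54.9
```

```bash
python3 -m creep '[[[130,0,0,0.0005,0],[130,0,0,0,0]]]'; python3 -m creep '[[[130,0,0,0.0005,0],[130,0,0,0,0]]]';  python3 -m creep '[[[130,0,0,0.0005,0],[130,0,0,0,0]]]'; python3 -c "
from rig import robot
s=robot.state();print(s['force'],s['ft_torque'],s['q'][6])"
```

```text
time_s: 17.6
tool_pos: [0.507, -0.1618, 0.2201]
tool_rot: [0.0, 0.593, 0.805, -0.0]
force: [0.2, -0.1, -1.3]
grip_width: 0.0589
grasp_force: 54.9
time_s: 17.85
tool_pos: [0.507, -0.1618, 0.2196]
tool_rot: [0.0, 0.593, 0.805, -0.0]
force: [-0.9, 1.5, -1.4]
grip_width: 0.0591
grasp_force: 54.9
time_s: 18.1
tool_pos: [0.507, -0.1618, 0.2191]
tool_rot: [0.0, 0.593, 0.805, 0.0]
force: [-0.3, -0.5, -1.0]
grip_width: 0.0589
grasp_force: 54.9
[-0.33019219 -0.51890246 -1.02293857] [ 0.03070233 -0.0412609  -0.04889327] 0.31709445398440866
```

```bash
python3 -m creep '[[[130,0,0,0.0005,0],[130,0,0,0,0]]]'; python3 -m creep '[[[130,0,0,0.0005,0],[130,0,0,0,0]]]'; python3 -c "
from rig import robot
s=robot.state();print(s['force'],s['ft_torque'],s['q'][6])"
```

```text
time_s: 18.35
tool_pos: [0.507, -0.1618, 0.2189]
tool_rot: [0.0, 0.593, 0.805, -0.0]
force: [-1.2, -0.2, 2.1]
grip_width: 0.059
grasp_force: 55.3
time_s: 18.6
tool_pos: [0.5071, -0.1618, 0.2189]
tool_rot: [0.0, 0.593, 0.805, -0.0]
force: [-2.0, -0.5, 5.8]
grip_width: 0.0589
grasp_force: 55.8
[-1.99219288 -0.54985201  5.83465184] [0.0752232  0.54868193 0.03388204] 0.31628248088013466
```

```bash
python3 -m creep '[[[130,0,0,0.0001,4],[130,0,0,0.0002,4],[130,0,0,0,0]]]' 70;  python3 -c "
from rig import robot
s=robot.state();print(s['force'],s['ft_torque'],s['q'][6])"; python3 -m creep '[[[130,0,0,0.00025,4],[130,0,0,0.00025,4],[130,0,0,0,0]]]'; python3 -c "
from rig import robot
s=robot.state();print(s['force'],s['ft_torque'],s['q'][6])"
```

```text
time_s: 18.98
tool_pos: [0.5076, -0.1626, 0.2186]
tool_rot: [0.001, 0.647, 0.762, -0.0]
force: [-0.0, -2.1, 4.3]
grip_width: 0.0586
grasp_force: 74.0
[-0.0084327  -2.14481835  4.2786649 ] [-0.42592166  0.18053626  0.00843106] 0.18813785114249598
time_s: 19.35
tool_pos: [0.5076, -0.1627, 0.2181]
tool_rot: [0.001, 0.699, 0.715, -0.0]
force: [-0.3, -2.3, 5.1]
grip_width: 0.0585
grasp_force: 74.0
[-0.28223327 -2.34804889  5.07083849] [-0.49745592  0.20456207  0.06617104] 0.05886217898618046
```

```bash
cat > st.py <<'E'
from rig import robot
s=robot.state();print(s['force'].round(2),s['ft_torque'].round(3),s['q'][6].round(3))
E
python3 -m creep '[[[130,0,0,0.00025,4],[130,0,0,0.00025,4],[130,0,0,0.00025,4],[130,0,0,0,0]]]';  python3 st.py; python3 -m creep '[[[130,0,0,0.00025,4],[130,0,0,0.00025,4],[130,0,0,0,0]]]'; python3 st.py
```

```text
time_s: 19.85
tool_pos: [0.5076, -0.1625, 0.2174]
tool_rot: [0.001, 0.77, 0.638, 0.0]
force: [-0.2, -2.7, 5.7]
grip_width: 0.0584
grasp_force: 74.1
[-0.2  -2.66  5.74] [-0.328  0.245 -0.019] -0.136
time_s: 20.23
tool_pos: [0.5078, -0.1623, 0.2174]
tool_rot: [0.001, 0.813, 0.583, 0.0]
force: [-1.5, -2.0, 8.7]
grip_width: 0.0586
grasp_force: 74.4
[-1.52 -1.97  8.72] [-0.235  0.316 -0.001] -0.266
```

```bash
python3 -m creep '[[[130,0,0,-0.0004,4],[130,0,0,0,0]]]' 100;  python3 st.py; python3 -m creep '[[[130,0,0,0,3],[130,0,0,0,0]]]'; python3 st.py;  python3 -m creep '[[[130,0,0,0,2],[130,0,0,0,0]]]'; python3 st.py
```

```text
time_s: 20.48
tool_pos: [0.5078, -0.1623, 0.2176]
tool_rot: [0.001, 0.832, 0.554, 0.001]
force: [-0.8, -1.7, 7.9]
grip_width: 0.0581
grasp_force: 105.9
[-0.77 -1.71  7.85] [-0.268  0.326 -0.053] -0.331
time_s: 20.72
tool_pos: [0.5077, -0.1622, 0.2176]
tool_rot: [0.001, 0.847, 0.532, 0.0]
force: [-2.1, -1.4, 7.7]
grip_width: 0.0578
grasp_force: 105.9
[-2.1  -1.37  7.69] [-0.213  0.366 -0.083] -0.38
time_s: 20.98
tool_pos: [0.5075, -0.162, 0.2176]
tool_rot: [0.001, 0.856, 0.518, 0.0]
force: [-1.0, -1.5, 8.4]
grip_width: 0.0582
grasp_force: 106.0
[-1.04 -1.54  8.43] [-0.105  0.468 -0.075] -0.412
```

```bash
python3 -m creep '[[[130,0,0,-0.0004,3],[130,0,0,0,0]]]';  python3 st.py; python3 -m creep '[[[130,0,0,0,3],[130,0,0,0,0]]]'; python3 st.py;  python3 -m creep '[[[130,0,0,0,3],[130,0,0,0,0]]]'; python3 st.py
```

```text
time_s: 21.22
tool_pos: [0.5073, -0.1618, 0.2176]
tool_rot: [0.001, 0.869, 0.495, 0.0]
force: [-2.1, -0.5, 6.2]
grip_width: 0.0583
grasp_force: 105.8
[-2.15 -0.53  6.2 ] [-0.126  0.334  0.073] -0.46
time_s: 21.48
tool_pos: [0.5072, -0.1618, 0.2176]
tool_rot: [0.001, 0.881, 0.473, -0.0]
force: [-1.9, -1.0, 7.2]
grip_width: 0.0584
grasp_force: 105.8
[-1.92 -0.97  7.15] [-0.209  0.391  0.562] -0.508
time_s: 21.72
tool_pos: [0.5072, -0.1618, 0.2176]
tool_rot: [0.001, 0.893, 0.451, -0.0]
force: [-1.5, -0.7, 6.3]
grip_width: 0.0582
grasp_force: 105.8
[-1.5  -0.73  6.34] [-0.226  0.419  0.793] -0.556
```

```bash
python3 -m creep '[[[130,0,0,0,0],[130,0,0,0,0]]]'; python3 st.py; python3 -m creep '[[[0,0,0,0,0],[0,0,0,0,0],[0,0,0,0,0],[0,0,0,0,0],[0,0,0,-0.01,0],[0,0,0,-0.03,0],[0,0,0,-0.05,0],[0,0,0,-0.05,0],[0,0,0,0,0],[0,0,0,0,0]]]'
python3 - <<'E'
from h import *
im=robot.get_image("wrist")[:,:,::-1]; im2=robot.get_image("scene")[:,:,::-1]
a=cv2.resize(im[100:300,220:420],(400,400),interpolation=cv2.INTER_CUBIC); b=cv2.resize(im2[140:240,250:350],(400,400),interpolation=cv2.INTER_CUBIC)
cv2.imwrite("pics/f.png",np.hstack([a,b])); s=robot.state(); print(s["force"],s["grip_width"])
E
```

```text
time_s: 21.98
tool_pos: [0.5072, -0.1618, 0.2176]
tool_rot: [0.001, 0.893, 0.451, -0.0]
force: [-3.1, -0.3, 6.4]
grip_width: 0.058
grasp_force: 105.8
[-3.05 -0.25  6.36] [-0.19   0.455  0.824] -0.556
time_s: 23.22
tool_pos: [0.5067, -0.1617, 0.3568]
tool_rot: [0.0, 0.894, 0.448, -0.0]
force: [0.5, 0.1, 0.3]
grip_width: 0.0857
grasp_force: 0.0
[-0.50577018  0.31234064  0.44920018] 0.08554190518941494
```

View pics/f.png

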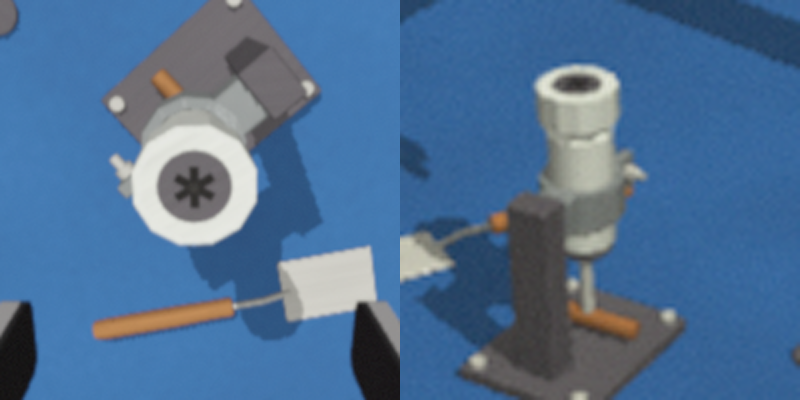

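The cap sits level and fully down on the barrel: wrist crop ≈(195,186), scene crop ≈(578,100). The fingers are clear.

```bash
python3 -c "
from rig import robot
print(robot.hand_in())"
```

```text
the job is handed in; nothing more can be done
None
```

The cap dropped into its thread after about 40° of turning back, was screwed about 54° clockwise to full depth, tightened to about 0.8 N m and released; the job is handed in at about 23 s, and the hand-in returned no verdict.

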